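Open the combination padlock on the strongbox and hold it up

TASK

Unlock the strongbox on the garage bench: turn the dial of the combination padlock, feeling its clicks, until its white pointer line points straight at the shackle, at the index mark on the case, and it has clicked in there, and only then pull the shackle out as far as it goes. Then lift the opened lock clear off the hasp and finish while holding it up in the gripper, dial upwards and still, at least 12 cm above the lid. Handle the lock gently (squeeze it with no more than about 25 N) and leave the other things on the lid and the bench where they are.

Things in the scene. Friction and masses are not known exactly. Their poses are not given: they have to be found in the camera images.
- padlock: Plain steel combination padlock, 0.4 kg, lying face up on the hasp. Case 60 x 60 x 26 mm. Origin: centre of its underside, on the dial's axis; +x to the shackle, z up. Shackle legs 13 mm up, at y = -20 mm (stays in the case) and +20 mm (free end, through the staple). Index mark: black line on the top at the +x edge. 8 mm high hasp rails leave 2 mm play; lifts off only when open.
- dial (a joint): Turn of the dial (rad) about the padlock's z; grows anticlockwise seen from above. 0: pointer at the index mark, where alone (within 0.1) the shackle is free. Clicks every 0.419 rad (24 degrees), centres itself in a notch when let go; about 0.06 N m takes it over to the next. Starts 2 to 4 clicks positive: turn it clockwise. Range -0.95 to 1.95.
- dial_grip (a point): Middle of the dial's grip bar, on the dial's axis, 42 mm above the padlock's underside. Bar 36 mm long, 10 mm wide, 20 mm tall (10 mm above and below this point), black plastic, on a 38 mm round, 6 mm thick dial. x axis: along the bar to the end with the white pointer line; z up. The lock may be carried by this bar.
- shackle (a joint): How far the shackle is drawn out of the case along the padlock's +x (m). 0: shut, 0.026: fully open. It slides against about 3 N of friction and stays where it is left. With the dial off the mark it moves about 1 mm and is blocked.
- shackle_bow (a point): Middle of the shackle's bow, at its far end: round steel bar, 9 mm diameter, running along the padlock's y there; when shut 80 mm along the padlock's +x from the dial's axis. 13 mm above the padlock's underside, 14 mm of air below the bar. Clear space inside the bow, from staple to bar: 36 mm long, 31 mm wide. Axes as the padlock's.
- strongbox: Flat grey steel strongbox, 244 x 284 mm, lid 60 mm above the bench, fixed to the bench. Origin: centre of its underside, axes along its sides. The hasp on the lid has a 6 mm thick plate on which the padlock lies, 30 mm to -x of the box's centre, the padlock's axes along the box's.
- staple (a point): Point in the eye of the hasp's staple on the axis of the shackle's leg, 13 mm over the hasp plate. A 5 mm thick upright steel loop fixed to the hasp, 24 mm wide and 26 mm high over the hasp plate, 36.5 mm to +x and 20 mm to +y of the dial's axis. The shackle's free end passes through its 14 mm wide, 21 mm high hole along x and is clear of it once the shackle is fully open.
- spare_lock: Bystander: small brass key padlock without dial, 32 x 40 x 18 mm, lying on the strongbox lid. Origin under its case.
- jar: Bystander: glass jar of 44 mm diameter, 50 mm high, on the strongbox lid. Origin at its foot.
- wrench: Bystander: 200 mm wrench on the bench. Origin under its middle.
- screwdriver: Bystander: 200 mm screwdriver on the bench. Origin under its middle.
- spraycan: Bystander: spray can, 64 mm diameter, 190 mm high. Origin at its foot.
- mug: Bystander: white mug, 82 mm diameter, 95 mm high. Origin at its foot.
- tape: Bystander: roll of tape lying flat, 100 mm diameter, 48 mm high. Origin at its foot.

How it is judged:
By the outcome, as a careful person would: the job done as asked, in the order asked, and still so for the second after the job is handed in, while the arm keeps its last pose, push and grip.
It also fails if it takes over 64 s, if anything falls off the work surface, if the arm or the gripper's body presses on something with over 40 N, if the wrist force passes 120 N, or if a joint passes its speed limit or range.

ROBOT

A 6-joint arm with a two-finger parallel gripper is mounted at the origin on the work surface. World frame = base frame: x ahead of the robot, y to its left, z up, the work surface at z = 0. Lengths are in m, angles in rad, forces in N, time in s.
With the tool pointing down it reaches from about 0.275 to 0.975 m from the base axis. Payload 8.4 kg.
Tool frame: the origin (TCP) lies on the front face of the gripper's body, between the roots of the fingers; the fingertips stand 88 mm ahead of it and the grasp point (between the pads) lies 69 mm ahead of it; z points along the fingers, y is the direction in which the jaws open and shut (so a half turn about z gives the same grasp; the last joint's range is limited). The gripper opens to 92 mm and grips with 3 to 60 N. Pads are 20 mm wide; open, the fingers measure 128 mm over their backs; the gripper's body (75 mm by 189 mm) begins 69 mm behind the grasp point.
Start: joints at [-1.307, 0.353, 1.633, -0, 1.155, -0.002], TCP at [0.164, -0.603, 0.303] pointing down, gripper open.
Joint ranges: [-2.63, 2.63], [-0.92, 2.1], [0.06, 2.66], [-1.3, 4.44], [0, 2.69], [-3.02, 3.02]. Speed limits (rad/s): [2.22, 2.22, 2.79, 3.14, 3.14, 3.14].

INTERFACE

Orientations are given as a 3x3 rotation matrix whose columns are the frame's x, y, z axes.
In Python, from plant import ctrl, viewer gives the robot as it stands. The module is installed in compiled form; this text tells all that it offers.
- The arm moves only by the tool play_rows, never from a script. Its argument "moves" is a list of rows, each a list of 7 numbers: the shift along the tool's x, y, z each as a share of 0.2 m, from -1 to 1, then the turn, a rotation vector about the tool's x, y, z each as a share of 360 degrees, from -1 to 1, then the opening in per cent of the stroke, from 0 (shut) to 100 (fully open). A call has 1 to 5 rows; each row is the pose to reach, as a shift and turn from the pose commanded when the call began, along the tool's axes at that moment, turning the shorter way round; what a row does not reach only later rows make up. A row lasts 1/12 s, in which the tool goes at most 41.7 mm and 7.16 degrees, less where a joint would pass 70% of its speed; a pose out of reach is approached as far as the arm can. A call with a number of a shift or a turn outside -1 to 1 is refused whole. A call with a gripper value outside its range is refused whole. The fingers move at their own pace and stop on an object; "force" is the grip in N (left out, the last holds). Time passes only in rows, so rows that repeat a pose let the fingers close. It gives the time, the measured TCP pose, the force and the opening at its end, in the units of the state.
- ctrl.get_obs(): the state, without advancing time (a new reading comes with each control period).
- viewer.camera(name): name is "side" or "top"; returns (picture, depth): 420x560x3 uint8, blue, green, red; 420x560 float32, m along the optical axis (not along the pixel's ray), 0 where there is no reading.
- viewer.camera_model(name): a dict with "K" (3x3 intrinsics, pixels), "extrinsics" (4x4, takes a point from camera to world coordinates). Camera axes: x right, y down, z forward; pixel columns grow to the right and rows downward; lengths in m; the calibration is good to about 2 mm. A picture is of the moment at which its call begins. camera_model takes no time and is no camera call.
- ctrl.finish_job(): hands the job in, once; it reports no verdict.
The state is a dict: "t": time; "qpos": joint angles; "dq": joint speeds; "joint_torque": joint torques, N m; "tool_pos": TCP position; "eef_rot": TCP orientation; "force": force on the tool from outside, world axes, zero at the start; "ft_torque": the same for the moment, N m; "gripper_width": finger opening in m.
Only numpy, scipy, OpenCV 4.12 (cv2) and the standard library are available. Lean on these libraries where they do the work, as an engineer would, in place of code of your own. Each camera call takes 0.05 s, during which the arm holds its last target. There are 200 camera calls.

## Working session

There is one attempt and no reset: what is moved stays moved. The work goes in short steps, Python scripts to look and compute and a tool call to move; the robot and the scene stay as the last step left them, time stands still between calls to the robot, and variables do not carry over. Pictures are saved under pics/ and viewed, about 8 in all and at most 12, crops included, and the job is handed in when it is done.

Besides the shell and the picture viewer there is one more tool, called after "Emit:" in YAML: its name, and indented under it one key for each argument. play_rows: Moves the arm, as the interface text tells. Shift numbers are shares of 0.2 m and turn numbers shares of 360 degrees, none past 1 either way. Its arguments: {"type":"object","properties":{"moves":{"type":"array","items":{"type":"array","items":{"type":"number"}}},"force":{"type":"number"}},"required":["moves"]}

```bash
mkdir -p pics; cat > h.py <<'E'
import numpy as np, cv2
from plant import ctrl, viewer
def snap(n):
    p,d=viewer.camera(n); m=viewer.camera_model(n); return p,d,np.array(m["K"]),np.array(m["extrinsics"])
def onplane(K,T,u,v,z):
    r=T[:3,:3]@np.linalg.solve(K,[u,v,1.]); o=T[:3,3]; return o+r*(z-o[2])/r[2]
def proj(K,T,P):
    c=np.linalg.inv(T)@np.r_[P,1]; q=K@c[:3]; return q[:2]/q[2]
E
python3 - <<'E'
from h import *
for n in("top","side"):
    p,d,K,T=snap(n); np.savez(f"{n}0.npz",p=p,d=d,K=K,T=T); cv2.imwrite(f"pics/{n}0.png",p); print(n,K,T)
s=ctrl.get_obs(); print(s)
E
```

```text
top [[455.27117492   0.         276.83119969]
 [  0.         455.27117492 210.70045768]
 [  0.           0.           1.        ]] [[-0.02785354 -0.99445108  0.10144574  0.33923299]
 [-0.99947662  0.02937627  0.01354712 -0.01715473]
 [-0.01645205 -0.10101531 -0.99474883  1.39243626]
 [ 0.          0.          0.          1.        ]]
side [[390.66776104   0.         278.42754339]
 [  0.         390.66776104 210.38059611]
 [  0.           0.           1.        ]] [[-0.73062823 -0.41100018  0.54521669 -0.17850453]
 [-0.68271744  0.4501819  -0.57552859  0.69888283]
 [-0.00890433 -0.79272638 -0.6095126   0.83978746]
 [ 0.          0.          0.          1.        ]]
{'t': 0.1, 'qpos': array([-1.30738313e+00,  3.53558220e-01,  1.63402173e+00, -1.60603034e-05,
        1.15515818e+00, -2.38822029e-03]), 'dq': array([-0.00068037, -0.00219187, -0.00120452, -0.00065311, -0.00064059,
       -0.00134282]), 'joint_torque': array([-1.33121334e-04, -5.94904518e+01, -3.34933484e+01,  6.98812469e-02,
        1.84299785e-02, -8.83963793e-06]), 'tool_pos': array([ 0.16409988, -0.6027538 ,  0.30206788]), 'eef_rot': array([[ 9.64880584e-01,  2.62688714e-01, -3.12440666e-04],
       [ 2.62688900e-01, -9.64879955e-01,  1.10213314e-03],
       [-1.19497994e-05, -1.14550156e-03, -9.99999344e-01]]), 'force': array([ 0.64630276, -0.43402846,  0.4827391 ]), 'ft_torque': array([ 0.02328063, -0.03211545,  0.03923531]), 'gripper_width': 0.0917540373157932}
```

View pics/top0.png

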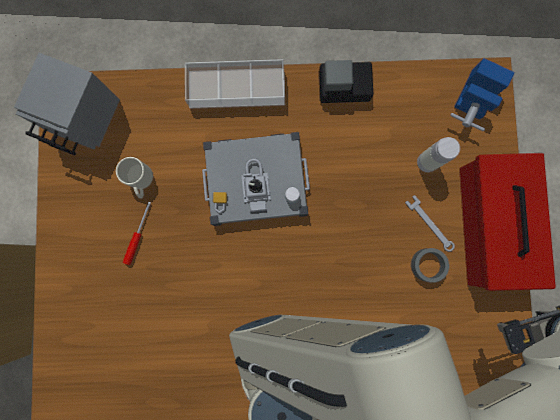

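View pics/side0.png

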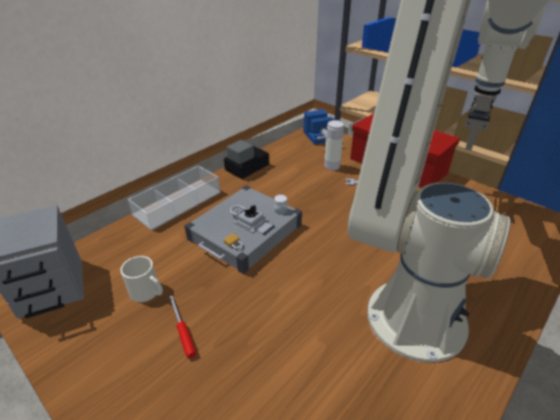

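The top view shows the box at about (256,178) and the lock at (256,186), with its shackle upward (world +x). The brass lock is at (219,200) and the jar at (293,196). I'll zoom in next.

```bash
python3 - <<'E'
from h import *
a=np.load("top0.npz");p,d,K,T=a["p"],a["d"],a["K"],a["T"]
c=cv2.resize(p[150:220,205:310],None,fx=7,fy=7,interpolation=cv2.INTER_CUBIC);cv2.imwrite("pics/crop0.png",c)
# lid mask by height from depth
v,u=np.mgrid[0:420,0:560]; X=np.stack([(u-K[0,2])/K[0,0]*d,(v-K[1,2])/K[1,1]*d,d],-1)@T[:3,:3].T+T[:3,3]
m=((X[...,2]>.05)&(X[...,2]<.068)&(u>195)&(u<320)&(v>125)&(v<235)).astype(np.uint8)
m=cv2.morphologyEx(m,cv2.MORPH_OPEN,np.ones((5,5)))
m=cv2.morphologyEx(m,cv2.MORPH_CLOSE,np.ones((25,25)))
cs=max(cv2.findContours(m,0,1)[0],key=cv2.contourArea)[:,0]
P=np.array([onplane(K,T,x,y,.06)[:2] for x,y in cs],np.float32)
r=cv2.minAreaRect(P);print("box",r, np.median(X[...,2][m>0]))
for n,lo,hi in(("66-100",.095,.125),("case",.085,.096)):
    q=X[160:205,235:275].reshape(-1,3); q=q[(q[:,2]>lo)&(q[:,2]<hi)]; print(n,len(q),q.mean(0) if len(q) else 0)
E
```

```text
box ((0.576063871383667, 0.06453035771846771), (0.24982845783233643, 0.28839918971061707), 4.650666236877441) 0.06100395990759899
66-100 171 [0.54585762 0.06304206 0.10371972]
case 306 [0.55147006 0.06263939 0.09099774]
```

View pics/crop0.png

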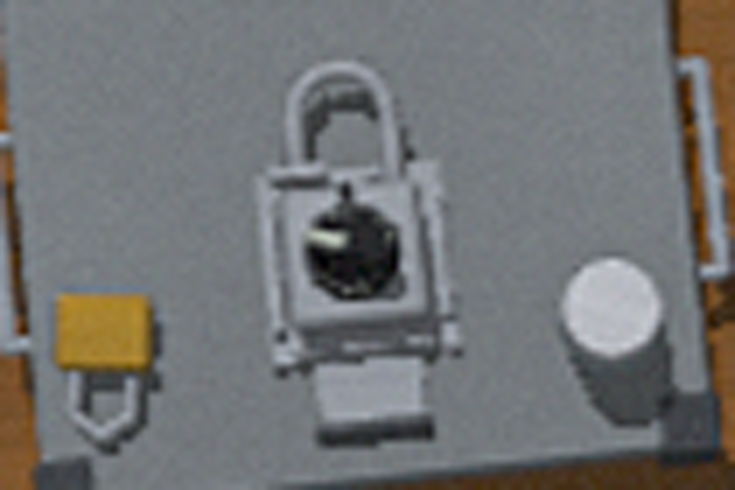

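```bash
python3 - <<'E'
from h import *
a=np.load("top0.npz");p,d,K,T=a["p"],a["d"],a["K"],a["T"]
yaw=np.radians(4.65);C=np.array([.576,.0645])-.03*np.array([np.cos(yaw),np.sin(yaw)])
print(C,"axis px top",proj(K,T,[*C,.118]),"case",proj(K,T,[*C,.092]))
g=cv2.cvtColor(p,cv2.COLOR_BGR2GRAY).astype(int)
print(g[178:196,246:266])
up=cv2.resize(g[174:198,244:268].astype(np.uint8),None,fx=8,fy=8,interpolation=cv2.INTER_CUBIC)
# dial disc dark centroid + white blob inside
dk=(up<90).astype(np.uint8); dk=cv2.morphologyEx(dk,cv2.MORPH_CLOSE,np.ones((25,25)))
dk=cv2.morphologyEx(dk,cv2.MORPH_OPEN,np.ones((40,40)))
c=max(cv2.findContours(dk,0,1)[0],key=cv2.contourArea); (x,y),r=cv2.minEnclosingCircle(c); f=lambda q:(np.array(q)+.5)/8-.5+[244,174]
print("dial circle",f((x,y)),r/8, onplane(K,T,*f((x,y)),.1))
a2=np.load("side0.npz");K2,T2,p2=a2["K"],a2["T"],a2["p"]
print("side axis",proj(K2,T2,[*C,.118]))
w=((up>150)).astype(np.uint8); n,l,st,ce=cv2.connectedComponentsWithStats(w)
for i in range(1,n):
  if 10<st[i,4]<2500:
    q=f(ce[i]);P=onplane(K,T,*q,.118);ys,xs=np.where(l==i);vx,vy=cv2.fitLine(np.c_[xs,ys].astype(np.float32),2,0,.01,.01)[:2].ravel()
    A=onplane(K,T,*q,.118)[:2];B=onplane(K,T,q[0]+vx,q[1]+vy,.118)[:2]
    print(q,st[i,4],P[:2]-C,"bearing-yaw",np.degrees(np.arctan2(*(P[:2]-C)[::-1]))-4.65,"line",np.degrees(np.arctan2(*(B-A)[::-1]))-4.65)
E
```

```text
[0.54609874 0.06206794] axis px top [254.24909978 184.34962597] case [254.84103953 185.77646738]
[[152 158 157 161 164 164 171 127  54 111 165 170 161 159 155 157 159 146
   97 138]
 [153 159 156 162 164 170 137  79  71  71  92  99 129 157 160 156 157 143
  107 141]
 [151 158 159 163 136 101 102  73  70  49  39  40  60 113 155 162 158 150
  114 127]
 [156 159 162 127  75  35  55  41  50  48  36  31  60  77 117 150 164 147
  123  89]
 [157 162 166 125  73  28  17  28  35  31  38  40  38  46  56  85 142 156
  130  82]
 [155 159 148 169 185 183 160 142  95  41  44  44  41  31  93  70 138 156
  131  82]
 [151 159 125 108 130 159 188 175  98  31  39  42  40  42  65  43 134 160
  129  83]
 [143 159  97  32  41  63  89  86  52  38  42  42  40  33  42  22 120 158
  134  83]
 [141 160  99  33   7  18  22  12  23  21  23  37  42  39  26  14 115 149
  136  92]
 [135 158 113  49  14   1  29  25  23  26  25  31  30  19  21  14 136 155
  140  95]
 [136 159 131  66  36  17  28  20  23  25  10  18  27  25  14  27 140 165
  144 106]
 [134 155 159  97  57  52  26  12  21  22  30  16  38  32  24  58  9
[... 400 characters left out ...]
47 142 135 134 131 129 123 119
  116 102]
 [113 137 137 135 133 128 120 121 116 113 109 108 102  98  94  90  80  80
   76  71]]
dial circle [258.6875 189.25  ] 11.983236312866211 [0.53441792 0.05076959 0.1       ]
side axis [249.74175216 206.37651609]
[246.74181548 173.89657738] 336 [0.03066478 0.02064923] bearing-yaw 29.305766888418688 line -95.8164063570248
[266.11469228 178.61318383] 1243 [ 0.01541496 -0.03403696] bearing-yaw -70.28475178819266 line -175.2946808050436
[243.83984375 177.265625  ] 32 [0.02122899 0.02909842] bearing-yaw 49.237078653979104 line -144.76170046979337
[243.88095238 193.3962585 ] 294 [-0.02496967  0.02993058] bearing-yaw 125.18664780663156 line -184.64276632424819
```

Pointer bearing is about 74° relative to the box, so the dial is 3 clicks positive (72°). The lock sits near (0.546, 0.062) with yaw 4.65°.

```bash
cat >> h.py <<'E'
from scipy.spatial.transform import Rotation as Ro
YAW=4.65;C=np.array([.5461,.0622])
def lock(x,y=0): a=np.radians(YAW); return C+[x*np.cos(a)-y*np.sin(a),x*np.sin(a)+y*np.cos(a)]
def row(P,b):
    "share row from present pose to TCP P, jaw axis bearing b deg, tool down"
    s=ctrl.get_obs();R=s["eef_rot"];b=np.radians(b);G=np.array([[-np.sin(b),np.cos(b),0],[np.cos(b),np.sin(b),0],[0,0,-1]]).T
    return np.r_[R.T@(np.array(P)-s["tool_pos"])/.2, Ro.from_matrix(R.T@G).as_rotvec()/(2*np.pi)].round(4)
E
python3 - <<'E'
from h import *
print(row([*C,.303],-13.35), row([*C,.26],-13.35))
E
```

```text
[ 2.7163e+00 -2.7063e+00 -1.6000e-03 -2.0000e-04 -1.0000e-04 -1.7060e-01] [ 2.7163e+00 -2.7060e+00  2.1340e-01 -2.0000e-04 -1.0000e-04 -1.7060e-01]
```

Emit:
play_rows:
  moves:
    - [0.7, -0.7, 0, 0, 0, 0, 40]
    - [0.7, -0.7, 0, 0, 0, 0, 40]
    - [0.7, -0.7, 0, 0, 0, 0, 40]
    - [0.7, -0.7, 0, 0, 0, 0, 40]
    - [0.7, -0.7, 0, 0, 0, 0, 40]
  force: 12

```text
t: 0.52
tool_pos: [0.263, -0.4284, 0.3022]
eef_rot: [[0.965, 0.263, -0.0], [0.263, -0.965, 0.001], [0.0, -0.001, -1.0]]
force: [0.9, -1.2, -0.4]
gripper_width: 0.0607
```

Emit:
play_rows:
  moves:
    - [0.7, -0.7, 0, 0, 0, 0, 40]
    - [0.7, -0.7, 0, 0, 0, 0, 40]
    - [0.7, -0.7, 0, 0, 0, 0, 40]
    - [0.7, -0.7, 0, 0, 0, 0, 40]
    - [0.7, -0.7, 0, 0, 0, 0, 40]

```text
t: 0.93
tool_pos: [0.3614, -0.2567, 0.3026]
eef_rot: [[0.965, 0.263, 0.0], [0.263, -0.965, 0.001], [0.0, -0.001, -1.0]]
force: [-0.0, -0.3, 0.7]
gripper_width: 0.0367
```

Emit:
play_rows:
  moves:
    - [0.7, -0.7, 0, 0, 0, 0, 40]
    - [0.7, -0.7, 0, 0, 0, 0, 40]
    - [0.7, -0.7, 0, 0, 0, 0, 40]
    - [0.7, -0.7, 0, 0, 0, 0, 40]
    - [0.7, -0.7, 0, 0, 0, 0, 40]

```text
t: 1.35
tool_pos: [0.46, -0.0848, 0.3027]
eef_rot: [[0.965, 0.263, 0.0], [0.263, -0.965, 0.0], [0.0, -0.0, -1.0]]
force: [0.7, 0.4, -0.1]
gripper_width: 0.0369
```

```bash
python3 - <<'E'
from h import *
s=ctrl.get_obs();print(s["t"],s["tool_pos"],s["qpos"],s["gripper_width"]);print(row([*C,.26],-13.35))
E
```

```text
1.35 [ 0.45997722 -0.08475063  0.30270804] [-1.85701194e-01  1.04981590e-01  1.95757663e+00  5.63357528e-04
  1.07873145e+00  1.11826303e+00] 0.036934575635907886
[ 6.088e-01 -5.953e-01  2.140e-01 -0.000e+00 -1.000e-04 -1.705e-01]
```

Emit:
play_rows:
  moves:
    - [0.61, -0.595, 0.21, 0, 0, -0.1705, 40]
    - [0.61, -0.595, 0.21, 0, 0, -0.1705, 40]
    - [0.61, -0.595, 0.21, 0, 0, -0.1705, 40]
    - [0.61, -0.595, 0.21, 0, 0, -0.1705, 40]
    - [0.61, -0.595, 0.21, 0, 0, -0.1705, 40]

```text
t: 1.77
tool_pos: [0.5473, 0.0638, 0.2591]
eef_rot: [[0.622, 0.783, -0.0], [0.783, -0.622, 0.001], [0.001, -0.001, -1.0]]
force: [-0.8, 0.1, -0.0]
gripper_width: 0.0368
```

```bash
python3 - <<'E'
from h import *
print(row([*C,.26],-13.35))
E
```

```text
[-0.01    0.0002 -0.0047 -0.0001 -0.0002 -0.0698]
```

Emit:
play_rows:
  moves:
    - [-0.01, 0, 0, 0, 0, -0.0698, 40]
    - [-0.01, 0, 0, 0, 0, -0.0698, 40]
    - [-0.01, 0, 0, 0, 0, -0.0698, 40]
    - [-0.01, 0, 0, 0, 0, -0.0698, 40]
    - [-0.01, 0, 0, 0, 0, -0.0698, 40]

```text
t: 2.18
tool_pos: [0.5441, 0.0579, 0.2603]
eef_rot: [[0.236, 0.972, -0.001], [0.972, -0.236, -0.0], [-0.0, -0.001, -1.0]]
force: [0.7, 0.2, 0.1]
gripper_width: 0.0368
```

```bash
python3 - <<'E'
from h import *
print(row([*C,.19],-13.35))
p,d,K,T=snap("side");print(proj(K,T,[*C,.11]))
cv2.imwrite("pics/s1.png",cv2.resize(p[150:260,190:310],None,fx=5,fy=5,interpolation=cv2.INTER_CUBIC))
E
```

```text
[ 2.330e-02  5.000e-03  3.516e-01 -1.000e-04  0.000e+00 -9.000e-04]
[249.84948711 208.46535531]
```

View pics/s1.png

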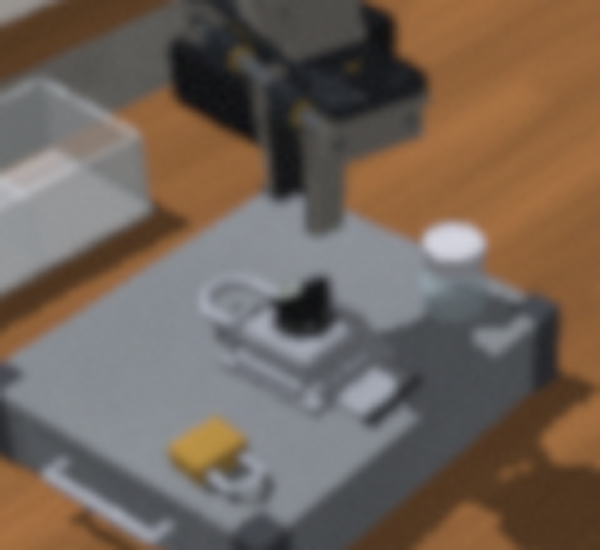

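The side view shows both fingers straddling the bar, seen at crop (305,303), with the jar clear. I'll descend.

Emit:
play_rows:
  moves:
    - [0.023, 0.005, 0.2, 0, 0, 0, 40]
    - [0.023, 0.005, 0.3, 0, 0, 0, 40]
    - [0.023, 0.005, 0.35, 0, 0, 0, 40]
    - [0.023, 0.005, 0.35, 0, 0, 0, 40]
    - [0.023, 0.005, 0.35, 0, 0, 0, 40]

```text
t: 2.65
tool_pos: [0.5464, 0.062, 0.1908]
eef_rot: [[0.24, 0.971, -0.001], [0.971, -0.24, -0.0], [-0.0, -0.001, -1.0]]
force: [0.2, -0.4, 0.2]
gripper_width: 0.0364
```

```bash
python3 - <<'E'
from h import *
s=ctrl.get_obs();print(s["tool_pos"],row([*C,.19],-13.35))
E
```

```text
[0.54644283 0.06198737 0.19083012] [ 0.0006 -0.0019  0.0042 -0.0001  0.     -0.0015]
```

Closing on the bar.

Emit:
play_rows:
  moves:
    - [0, 0, 0.004, 0, 0, 0, 20]
    - [0, 0, 0.004, 0, 0, 0, 12]
    - [0, 0, 0.004, 0, 0, 0, 5]
    - [0, 0, 0.004, 0, 0, 0, 5]
    - [0, 0, 0.004, 0, 0, 0, 5]
  force: 12

```text
t: 3.07
tool_pos: [0.5465, 0.0621, 0.1905]
eef_rot: [[0.239, 0.971, 0.001], [0.971, -0.239, 0.0], [0.0, 0.001, -1.0]]
force: [-1.3, 0.6, 4.4]
gripper_width: 0.0101
```

Emit:
play_rows:
  moves:
    - [0, 0, 0, 0, 0, 0, 5]
    - [0, 0, 0, 0, 0, 0, 5]

```text
t: 3.23
tool_pos: [0.5465, 0.0621, 0.1904]
eef_rot: [[0.239, 0.971, 0.001], [0.971, -0.239, 0.0], [0.0, 0.0, -1.0]]
force: [-1.8, -0.0, 6.6]
gripper_width: 0.0097
```

```bash
python3 - <<'E'
from h import *
s=ctrl.get_obs();print(s["tool_pos"],s["force"],s["ft_torque"],s["gripper_width"])
E
```

```text
[0.54652039 0.06209752 0.19044867] [-1.79878736 -0.04358178  6.63591157] [-0.02913717  0.24513022  0.00360198] 0.009742835294219687
```

Emit:
play_rows:
  moves:
    - [0, 0, -0.004, 0, 0, 0.017, 5]
    - [0, 0, -0.004, 0, 0, 0.034, 5]
    - [0, 0, -0.004, 0, 0, 0.05, 5]
    - [0, 0, -0.004, 0, 0, 0.067, 5]
    - [0, 0, -0.004, 0, 0, 0.067, 5]

```text
t: 3.65
tool_pos: [0.5463, 0.062, 0.1906]
eef_rot: [[0.619, 0.786, -0.0], [0.786, -0.619, -0.0], [-0.0, 0.0, -1.0]]
force: [-0.0, -1.0, -0.5]
gripper_width: 0.0101
```

```bash
python3 - <<'E'
from h import *
s=ctrl.get_obs();R=s["eef_rot"];print(s["tool_pos"],s["force"],s["ft_torque"],s["gripper_width"],np.degrees(np.arctan2(R[1,1],R[0,1])))
E
```

```text
[0.54631657 0.06204037 0.19058073] [-0.00454215 -1.02357357 -0.53024486] [-0.22366851 -0.09036284 -0.05608858] 0.010053740332847222 -38.22599142625352
```

Emit:
play_rows:
  moves:
    - [0, 0, 0, 0, 0, 0.016, 5]
    - [0, 0, 0, 0, 0, 0.032, 5]
    - [0, 0, 0, 0, 0, 0.048, 5]
    - [0, 0, 0, 0, 0, 0.065, 5]
    - [0, 0, 0, 0, 0, 0.065, 5]

```text
t: 4.07
tool_pos: [0.5463, 0.062, 0.1906]
eef_rot: [[0.878, 0.478, -0.0], [0.478, -0.878, -0.0], [-0.0, 0.0, -1.0]]
force: [0.3, -0.8, -1.5]
gripper_width: 0.0099
```

Emit:
play_rows:
  moves:
    - [0, 0, 0, 0, 0, 0.017, 5]
    - [0, 0, 0, 0, 0, 0.034, 5]
    - [0, 0, 0, 0, 0, 0.05, 5]
    - [0, 0, 0, 0, 0, 0.066, 5]
    - [0, 0, 0, 0, 0, 0.066, 5]

```text
t: 4.48
tool_pos: [0.5463, 0.062, 0.1906]
eef_rot: [[0.996, 0.087, -0.0], [0.087, -0.996, -0.0], [-0.0, 0.0, -1.0]]
force: [-0.4, -0.8, -1.2]
gripper_width: 0.0094
```

```bash
python3 - <<'E'
from h import *
s=ctrl.get_obs();R=s["eef_rot"];print(s["tool_pos"],s["force"],s["ft_torque"],s["gripper_width"],np.degrees(np.arctan2(R[1,1],R[0,1])))
E
```

```text
[0.54627884 0.06197109 0.19055885] [-0.37097819 -0.77869399 -1.23054123] [-0.2395031   0.03639729 -0.0659723 ] 0.009428066624449104 -85.03533439177296
```

Emit:
play_rows:
  moves:
    - [0, 0, 0, 0, 0, 0, 30]
    - [0, 0, 0, 0, 0, 0, 30]
    - [0, 0, 0, 0, 0, 0, 30]
    - [0, 0, -0.15, 0, 0, 0, 30]
    - [0, 0, -0.35, 0, 0, 0, 30]

```text
t: 4.9
tool_pos: [0.5444, 0.0618, 0.2585]
eef_rot: [[0.996, 0.088, -0.007], [0.088, -0.996, -0.001], [-0.007, 0.0, -1.0]]
force: [0.7, 0.7, 0.6]
gripper_width: 0.0279
```

Emit:
play_rows:
  moves:
    - [0, 0.2, -0.2, 0, 0, 0, 30]
    - [0, 0.4, -0.2, 0, 0, 0, 30]
    - [0, 0.7, -0.2, 0, 0, 0, 30]
    - [0, 0.9, -0.2, 0, 0, 0, 30]
    - [0, 0.9, -0.2, 0, 0, 0, 30]

```text
t: 5.32
tool_pos: [0.5618, -0.1205, 0.3015]
eef_rot: [[0.996, 0.087, 0.002], [0.087, -0.996, -0.001], [0.001, 0.001, -1.0]]
force: [0.7, -0.1, 0.0]
gripper_width: 0.0275
```

```bash
python3 - <<'E'
from h import *
s=ctrl.get_obs();print(s["tool_pos"])
p,d,K,T=snap("top");np.savez("top1.npz",p=p,d=d,K=K,T=T)
p2,d2,K2,T2=snap("side")
a=cv2.resize(p[150:210,225:285],None,fx=7,fy=7,interpolation=cv2.INTER_CUBIC)
b=cv2.resize(p2[180:240,210:260],None,fx=7,fy=7,interpolation=cv2.INTER_CUBIC)
cv2.imwrite("pics/c2.png",np.hstack([a,b]))
E
```

```text
[ 0.56184935 -0.12050964  0.30150941]
```

View pics/c2.png

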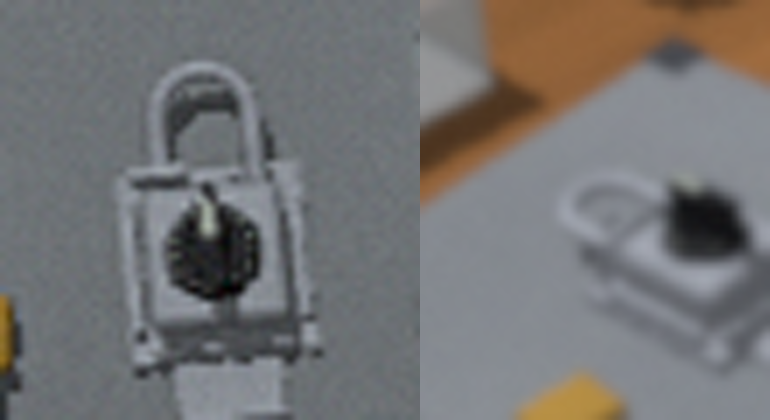

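```bash
python3 - <<'E'
from h import *
a=np.load("top1.npz");p,K,T=a["p"],a["K"],a["T"];g=cv2.cvtColor(p,cv2.COLOR_BGR2GRAY).astype(float)
for nm,P in(("axis",[*C,.118]),("tip",[*lock(.018),.118]),("idx",[*lock(.028),.092])):print(nm,proj(K,T,P))
print(g[176:192,248:262].astype(int))
for v in range(179,186):
    w=np.clip(g[v,251:259]-70,0,None); print(v,(w*np.arange(251,259)).sum()/max(w.sum(),1))
E
```

```text
axis [254.20253042 184.35059384]
tip [253.54455187 178.11467504]
idx [253.79144598 176.27179402]
[[ 53  52  67  76 109 101  57  96 133 135 123 125 130 131]
 [127 130 133 133 137 123  50  70 136 147 151 147 147 149]
 [146 148 148 151 128 154 117  64 136 158 153 144 149 145]
 [144 148 150 156  96 100 156 108  65  83 124 142 146 145]
 [143 145 134  90  77  87 162 118  34  53  65 101 145 154]
 [146 139 109  56  37  84 165 121  39  33  52  83  85 133]
 [152 115  73  43  17  88 167 138  57  18  32  43  34  72]
 [144  81  44  33  36  64 118  99  42  15  41  31  88  58]
 [111  90  63  28  22  39  54  47  20  11  39  41  46  35]
 [100  50  38  37  40  36  39  37  26  14  37  38  57  39]
 [102  87  72  30  38  36  30  39  31  18  40  36  38  24]
 [115  68  35  35  31  36  40  30  31  21  38  30  65  26]
 [120  66  54  47  41  26  37  38  36  26  31  34  59  30]
 [146  85  57  47  37  21  33  37  46  24  57  38  32  47]
 [151  91  43  32  63  52  38  38  27  15  24  23  77 130]
 [147 145 127  66  19  21  49  31  11   5   5  31 121 141]]
179 253.85885885885887
180 253.7663043478261
181 254.23125
182 254.27322404371586
183 254.37662337662337
184 0.0
185 0.0
```

The top view shows the pointer at crop (208,240) to (207,198), aimed at the index mark at (207,190). The fitted slope matches the box axis, so the dial is at 0. Next is the shackle bow.

```bash
python3 - <<'E'
from h import *
print(row([*lock(.080),.26],4.65),proj(np.load("top1.npz")["K"],np.load("top1.npz")["T"],[*lock(.080),.079]))
E
```

```text
[ 3.981e-01 -9.180e-01  2.039e-01  3.000e-04  1.000e-04 -2.495e-01] [252.25215235 159.67755385]
```

```bash
python3 - <<'E'
from h import *
a=np.load("top0.npz");p,d,K,T=a["p"],a["d"],a["K"],a["T"]
g=cv2.cvtColor(p,cv2.COLOR_BGR2GRAY);hsv=cv2.cvtColor(p,cv2.COLOR_BGR2HSV)
m=((hsv[...,1]<60)&(g>90)).astype(np.uint8)
L=[];R=[]
for v in range(145,205):
    r=hsv[v,:,1].astype(int); xs=np.arange(195,230); 
    s=r[195:235]-60; i=np.where((s[:-1]>0)&(s[1:]<=0))[0]
    if len(i): L.append((i[-1]+195+s[i[-1]]/(s[i[-1]]-s[i[-1]+1]),v))
    s=r[280:318]-60; i=np.where((s[:-1]<=0)&(s[1:]>0))[0]
    if len(i): R.append((i[0]+280+s[i[0]]/(s[i[0]]-s[i[0]+1]),v))
for E in(L,R):
    P=np.array([onplane(K,T,x,y,.06)[:2] for x,y in E],np.float32)
    l=cv2.fitLine(P,cv2.DIST_HUBER,0,.001,.001).ravel();print(len(P),np.degrees(np.arctan(l[1]/l[0])),l[2:])
# bow: bright pixels between rows, left/right outer edge of the legs per row
g=g.astype(int)
for v in range(156,176): print(v,g[v,242:266])
print([proj(K,T,[*lock(x,y),.079]).round(1) for x,y in((.08,0),(.05,.02),(.05,-.02))])
E
```

```text
60 5.559814 [0.6011836  0.20950426]
60 4.607679 [ 0.5829522  -0.07848234]
156 [118 120 122 123 117 125 127 124 118 125 123 122 123 121 123 122 122 123
 124 124 125 121 127 123]
157 [123 119 126 125 125 129 119 124 122 121 117 118 121 121 123 121 122 122
 123 123 123 119 123 118]
158 [122 120 125 123 124 122 121 120 121 115 124 129 125 129 107 112 114 120
 123 122 119 124 121 121]
159 [120 121 124 127 123 123 120 127 144 154 165 170 172 161 147 128 119 122
 123 119 120 123 118 123]
160 [119 123 121 124 121 111 133 166 153 140 126 120 124 135 152 161 139 109
 115 121 125 120 120 121]
161 [118 123 121 117 108 130 165 150 113  92  91  94  95  92 111 138 148 133
 118 119 122 121 121 122]
162 [119 122 124 118 123 153 143 102  89 108 121 122 123 123 106 112 139 146
 124 121 122 122 117 118]
163 [126 121 119 118 142 154 125 102 121  94 119  99  82  83  70  71 115 151
 140 118 123 123 122 123]
164 [122 122 121 116 151 141 100 116  98  64  78  68  58  68  61  56  96 152
 144 102 115 122 122 118]
165 [123 120 122 116 151 138 110  92  67  58  64  60  59  58  57  59  75 129
 140 115 117 125 124 1
[... 403 characters left out ...]
107 126 120]
170 [124 117 118 115 142 142  92  52 112 125 124 119 121 120 124 122 121 121
 153 144  81 108 129 120]
171 [123 122 124 109 137 145  96  58 113 125 123 118 121 121 120 120 118 116
 153 143  88  67 111 124]
172 [119 119 123 105 125 139  99  57 106 122 120 121 116 117 120 118 117 113
 150 141  89  49 101 127]
173 [121 130 130 104 131 152 139 132 151 133 116 115 113 115 121 119 132 120
 141 144  92 133 153 153]
174 [118 148 162 162 162 173 178 166 152 130 144 153 156 155 157 157 156 131
 136 139  96 139 161 154]
175 [142 128 121 109  94  92  97  93  86  87 146 171 147 160 146 123  97 112
 127 136 119 140 152 157]
[array([252.3, 159.7]), array([246.5, 170.4]), array([260.1, 168.9])]
```

Emit:
play_rows:
  moves:
    - [0.18, -0.18, 0, 0, 0, -0.249, 30]
    - [0.3, -0.36, 0, 0, 0, -0.249, 30]
    - [0.4, -0.54, 0, 0, 0, -0.249, 30]
    - [0.4, -0.74, 0, 0, 0, -0.249, 30]
    - [0.39, -0.91, 0, 0, 0, -0.249, 30]

```text
t: 5.83
tool_pos: [0.6247, 0.0734, 0.3004]
eef_rot: [[0.753, 0.658, 0.0], [0.658, -0.753, 0.0], [0.001, -0.0, -1.0]]
force: [0.4, 0.4, -0.8]
gripper_width: 0.0275
```

```bash
python3 - <<'E'
from h import *
print(row([*lock(.079,-.001),.26],4.65))
E
```

```text
[-1.870e-02  2.250e-02  2.019e-01  0.000e+00 -1.000e-04 -1.486e-01]
```

Emit:
play_rows:
  moves:
    - [0, 0, 0.1, 0, 0, -0.15, 30]
    - [0, 0, 0.2, 0, 0, -0.15, 30]
    - [0, 0, 0.2, 0, 0, -0.15, 30]
    - [0, 0, 0.2, 0, 0, -0.15, 30]
    - [0, 0, 0.2, 0, 0, -0.15, 30]

```text
t: 6.25
tool_pos: [0.6233, 0.072, 0.26]
eef_rot: [[0.224, 0.975, -0.001], [0.975, -0.224, 0.0], [-0.0, -0.001, -1.0]]
force: [-0.1, -0.4, -0.1]
gripper_width: 0.0278
```

Emit:
play_rows:
  moves:
    - [0, 0, 0, 0, 0, -0.05, 30]
    - [0, 0, 0, 0, 0, -0.05, 30]
    - [0, 0, 0, 0, 0, -0.05, 30]
    - [0, 0, 0, 0, 0, -0.05, 30]

```text
t: 6.58
tool_pos: [0.6235, 0.0717, 0.2605]
eef_rot: [[-0.084, 0.996, -0.0], [0.996, 0.084, 0.0], [0.0, -0.0, -1.0]]
force: [-0.2, -0.4, 0.8]
gripper_width: 0.0275
```

```bash
python3 - <<'E'
from h import *
print(ctrl.get_obs()["tool_pos"],row([*lock(.079,-.001),.156],4.65))
E
```

```text
[0.62350175 0.07171071 0.2605421 ] [-2.120e-02  5.600e-03  5.227e-01 -1.000e-04 -1.000e-04  5.000e-04]
```

Emit:
play_rows:
  moves:
    - [-0.021, 0.005, 0.15, 0, 0, 0, 30]
    - [-0.021, 0.005, 0.3, 0, 0, 0, 30]
    - [-0.021, 0.005, 0.35, 0, 0, 0, 30]
    - [-0.021, 0.005, 0.35, 0, 0, 0, 30]

```text
t: 6.92
tool_pos: [0.6234, 0.0669, 0.1879]
eef_rot: [[-0.078, 0.997, -0.005], [0.997, 0.078, -0.0], [-0.0, -0.005, -1.0]]
force: [-0.9, -0.7, 0.1]
gripper_width: 0.0278
```

```bash
python3 - <<'E'
from h import *
print(ctrl.get_obs()["tool_pos"],row([*lock(.079,-.001),.156],4.65))
p2,d2,K2,T2=snap("side")
cv2.imwrite("pics/s3.png",cv2.resize(p2[160:240,190:290],None,fx=7,fy=7,interpolation=cv2.INTER_CUBIC))
E
```

```text
[0.62337201 0.06693189 0.18794256] [ 0.0028  0.0089  0.1597 -0.0009  0.     -0.0005]
```

View pics/s3.png

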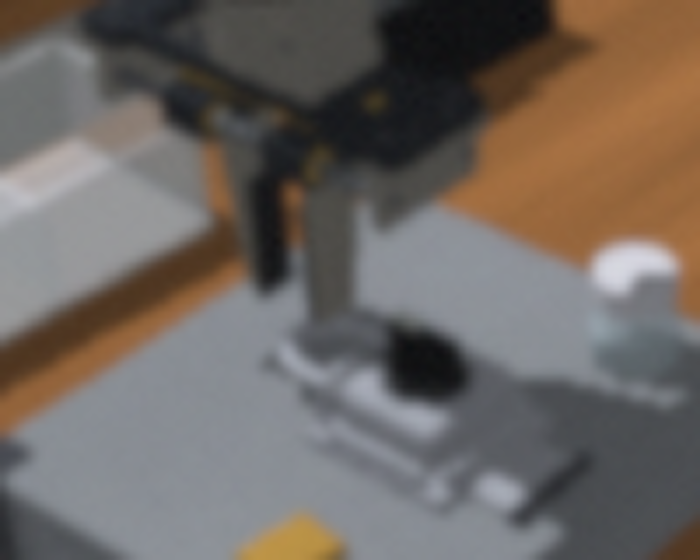

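The side view shows the inner finger at (330,310) over the inside of the bow and the outer one at (270,285) beyond it. I'll go down slowly.

Emit:
play_rows:
  moves:
    - [0.003, 0.007, 0.04, 0, 0, 0, 30]
    - [0.003, 0.007, 0.08, 0, 0, 0, 30]
    - [0.003, 0.007, 0.11, 0, 0, 0, 30]
    - [0.003, 0.007, 0.11, 0, 0, 0, 30]

```text
t: 7.3
tool_pos: [0.6262, 0.0673, 0.1678]
eef_rot: [[-0.078, 0.997, -0.001], [0.997, 0.078, -0.0], [-0.0, -0.001, -1.0]]
force: [-0.7, -0.7, -0.2]
gripper_width: 0.0278
```

Emit:
play_rows:
  moves:
    - [0, 0, 0.025, 0, 0, 0, 30]
    - [0, 0, 0.048, 0, 0, 0, 30]
    - [0, 0, 0.048, 0, 0, 0, 30]
    - [0, 0, 0.048, 0, 0, 0, 30]

```text
t: 7.63
tool_pos: [0.6265, 0.0673, 0.1588]
eef_rot: [[-0.079, 0.997, -0.0], [0.997, 0.079, -0.0], [-0.0, -0.0, -1.0]]
force: [-0.4, -0.2, -0.1]
gripper_width: 0.0277
```

Emit:
play_rows:
  moves:
    - [0, -0.005, 0.016, 0, 0, 0, 30]
    - [0, -0.005, 0.016, 0, 0, 0, 20]
    - [0, -0.005, 0.016, 0, 0, 0, 8]
    - [0, -0.005, 0.016, 0, 0, 0, 4]
    - [0, -0.005, 0.016, 0, 0, 0, 4]
  force: 12

```text
t: 8.05
tool_pos: [0.6255, 0.0672, 0.1559]
eef_rot: [[-0.079, 0.997, -0.0], [0.997, 0.079, 0.0], [0.0, -0.0, -1.0]]
force: [-1.3, 0.4, -0.1]
gripper_width: 0.011
```

Emit:
play_rows:
  moves:
    - [0, 0, 0, 0, 0, 0, 4]
    - [0, 0, 0, 0, 0, 0, 4]

```text
t: 8.22
tool_pos: [0.6255, 0.0673, 0.1559]
eef_rot: [[-0.079, 0.997, -0.0], [0.997, 0.079, 0.0], [0.0, -0.0, -1.0]]
force: [-1.2, 0.2, -0.9]
gripper_width: 0.0109
```

```bash
python3 - <<'E'
from h import *
s=ctrl.get_obs();print(s["tool_pos"],s["force"],s["ft_torque"],s["gripper_width"])
E
```

```text
[0.62551037 0.06725403 0.15590093] [-1.24650155  0.20016628 -0.9162408 ] [ 0.03877856  0.0920526  -0.04993579] 0.010943251722825243
```

Emit:
play_rows:
  moves:
    - [0, 0.015, 0, 0, 0, 0, 4]
    - [0, 0.03, 0, 0, 0, 0, 4]
    - [0, 0.045, 0, 0, 0, 0, 4]
    - [0, 0.06, 0, 0, 0, 0, 4]
    - [0, 0.06, 0, 0, 0, 0, 4]

```text
t: 8.63
tool_pos: [0.6383, 0.0682, 0.1559]
eef_rot: [[-0.079, 0.997, 0.001], [0.997, 0.079, 0.0], [-0.0, 0.001, -1.0]]
force: [-1.0, -0.5, 0.6]
gripper_width: 0.0109
```

Emit:
play_rows:
  moves:
    - [0, 0.02, 0, 0, 0, 0, 4]
    - [0, 0.04, 0, 0, 0, 0, 4]
    - [0, 0.06, 0, 0, 0, 0, 4]
    - [0, 0.075, 0, 0, 0, 0, 4]
    - [0, 0.075, 0, 0, 0, 0, 4]

```text
t: 9.05
tool_pos: [0.6531, 0.0694, 0.1558]
eef_rot: [[-0.079, 0.997, 0.0], [0.997, 0.079, 0.0], [0.0, 0.0, -1.0]]
force: [-1.7, -0.5, -0.8]
gripper_width: 0.0108
```

Emit:
play_rows:
  moves:
    - [0, 0.004, 0, 0, 0, 0, 4]
    - [0, 0.008, 0, 0, 0, 0, 4]
    - [0, 0.01, 0, 0, 0, 0, 4]
    - [0, 0.01, 0, 0, 0, 0, 4]
    - [0, 0.01, 0, 0, 0, 0, 4]

```text
t: 9.47
tool_pos: [0.6534, 0.0694, 0.1554]
eef_rot: [[-0.079, 0.997, -0.003], [0.997, 0.079, -0.0], [-0.0, -0.003, -1.0]]
force: [-6.9, -0.2, -1.2]
gripper_width: 0.0109
```

The force rose from 1.7 to 6.9 N after about 27 mm of travel, so the shackle is at its stop. I'll release and check.

Emit:
play_rows:
  moves:
    - [0, -0.008, 0, 0, 0, 0, 25]
    - [0, -0.008, 0, 0, 0, 0, 25]
    - [0, -0.008, 0, 0, 0, 0, 25]
    - [0, -0.008, -0.15, 0, 0, 0, 25]
    - [0, -0.008, -0.35, 0, 0, 0, 25]

```text
t: 9.88
tool_pos: [0.6514, 0.0692, 0.2235]
eef_rot: [[-0.079, 0.997, -0.005], [0.997, 0.079, -0.001], [-0.0, -0.005, -1.0]]
force: [1.0, 0.3, 0.8]
gripper_width: 0.0233
```

Emit:
play_rows:
  moves:
    - [0.2, 0, -0.25, 0, 0, 0.099, 25]
    - [-0.2, 0, -0.35, 0, 0, 0.099, 25]
    - [-0.4, 0, -0.35, 0, 0, 0.099, 25]
    - [-0.6, 0, -0.35, 0, 0, 0.099, 25]
    - [-0.8, 0, -0.35, 0, 0, 0.099, 25]

```text
t: 10.3
tool_pos: [0.6645, -0.065, 0.2971]
eef_rot: [[0.521, 0.854, 0.004], [0.854, -0.521, -0.001], [0.002, 0.004, -1.0]]
force: [0.7, -1.4, -0.8]
gripper_width: 0.023
```

```bash
python3 - <<'E'
from h import *
p,d,K,T=snap("top")
s=ctrl.get_obs();print(s["tool_pos"],s["qpos"])
cv2.imwrite("pics/c4.png",cv2.resize(p[145:215,210:290],None,fx=8,fy=8,interpolation=cv2.INTER_CUBIC))
print(proj(K,T,[*lock(.106),.079]),proj(K,T,[*C,.118]));print(row([*C,.26],-85.35))
E
```

```text
[ 0.66471066 -0.07241879  0.29675362] [-0.10919714  0.42342384  1.54162851 -0.00418886  1.17170393  0.45242182]
[251.3395183  151.04044384] [254.20253042 184.35059384]
[ 2.555e-01 -8.611e-01  1.782e-01  1.000e-03 -2.000e-04  1.480e-01]
```

View pics/c4.png

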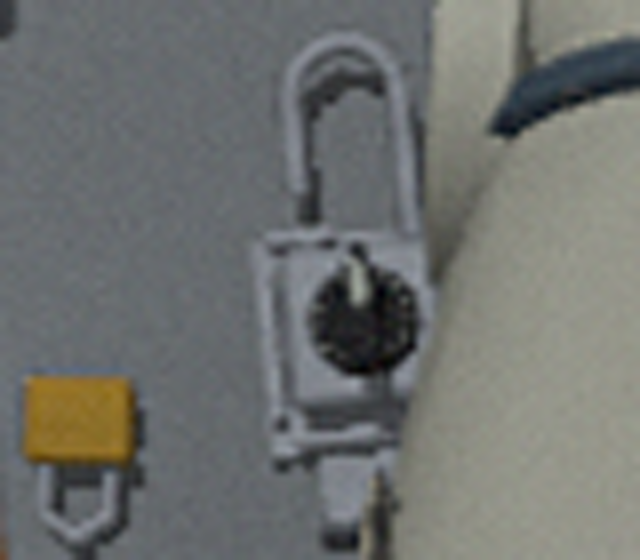

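The top view shows the shackle fully drawn: the bow is at (343,45) and the free leg's end, at (303,190), is clear of the staple. The pointer is still at the mark. Now I'll regrasp the bar.

Emit:
play_rows:
  moves:
    - [0.05, -0.17, 0, 0, 0, 0.148, 30]
    - [0.1, -0.35, 0, 0, 0, 0.148, 30]
    - [0.15, -0.52, 0, 0, 0, 0.148, 30]
    - [0.2, -0.7, 0.1, 0, 0, 0.148, 30]
    - [0.255, -0.86, 0.178, 0, 0, 0.148, 30]

```text
t: 10.77
tool_pos: [0.5419, 0.0696, 0.2596]
eef_rot: [[0.923, 0.386, 0.003], [0.386, -0.923, 0.001], [0.003, 0.001, -1.0]]
force: [0.2, -0.4, -0.5]
gripper_width: 0.0273
```

```bash
python3 - <<'E'
from h import *
print(row([*C,.26],-85.35))
E
```

```text
[ 0.0054  0.0422 -0.0019  0.     -0.0005  0.0501]
```

Emit:
play_rows:
  moves:
    - [0.005, 0.04, 0, 0, 0, 0.05, 30]
    - [0.005, 0.04, 0, 0, 0, 0.05, 30]
    - [0.005, 0.04, 0, 0, 0, 0.05, 30]
    - [0.005, 0.04, 0, 0, 0, 0.05, 30]
    - [0.005, 0.04, 0, 0, 0, 0.05, 30]

```text
t: 11.18
tool_pos: [0.547, 0.0618, 0.2594]
eef_rot: [[0.996, 0.091, 0.001], [0.091, -0.996, 0.0], [0.001, -0.0, -1.0]]
force: [0.8, 0.8, 0.7]
gripper_width: 0.0282
```

```bash
python3 - <<'E'
from h import *
print(row([*lock(.001),.19],-85.1))
E
```

```text
[ 4.000e-04 -2.600e-03  3.472e-01 -0.000e+00 -2.000e-04  9.000e-04]
```

Emit:
play_rows:
  moves:
    - [0, -0.002, 0.15, 0, 0, 0, 30]
    - [0, -0.002, 0.28, 0, 0, 0, 30]
    - [0, -0.002, 0.345, 0, 0, 0, 30]
    - [0, -0.002, 0.345, 0, 0, 0, 30]
    - [0, -0.002, 0.345, 0, 0, 0, 30]

```text
t: 11.6
tool_pos: [0.5467, 0.0619, 0.1901]
eef_rot: [[0.996, 0.09, -0.001], [0.09, -0.996, -0.0], [-0.001, -0.0, -1.0]]
force: [0.7, 0.0, 0.3]
gripper_width: 0.0276
```

Emit:
play_rows:
  moves:
    - [0, 0, 0, 0, 0, 0, 20]
    - [0, 0, 0, 0, 0, 0, 10]
    - [0, 0, 0, 0, 0, 0, 4]
    - [0, 0, 0, 0, 0, 0, 4]
    - [0, 0, 0, 0, 0, 0, 4]
  force: 20

```text
t: 12.02
tool_pos: [0.5471, 0.062, 0.1912]
eef_rot: [[0.996, 0.088, 0.002], [0.088, -0.996, 0.0], [0.002, 0.0, -1.0]]
force: [-0.1, -0.9, 7.2]
gripper_width: 0.01
```

Emit:
play_rows:
  moves:
    - [0, 0, 0, 0, 0, 0, 4]
    - [0, 0, -0.01, 0, 0, 0, 4]
    - [0, 0, -0.025, 0, 0, 0, 4]
    - [0, 0, -0.05, 0, 0, 0, 4]
    - [0, 0, -0.05, 0, 0, 0, 4]

```text
t: 12.43
tool_pos: [0.5467, 0.0621, 0.2009]
eef_rot: [[0.996, 0.088, 0.001], [0.088, -0.996, 0.0], [0.001, -0.0, -1.0]]
force: [-0.1, 1.0, -3.7]
gripper_width: 0.0097
```

The force reads -3.7 N, so the lock's weight is free of the hasp. I'll lift it on.

Emit:
play_rows:
  moves:
    - [0, 0, -0.06, 0, 0, 0, 4]
    - [0, 0, -0.15, 0, 0, 0, 4]
    - [0, 0, -0.25, 0, 0, 0, 4]
    - [0, 0, -0.35, 0, 0, 0, 4]
    - [0, 0, -0.45, 0, 0, 0, 4]

```text
t: 12.85
tool_pos: [0.5463, 0.062, 0.2917]
eef_rot: [[0.996, 0.088, -0.0], [0.088, -0.996, 0.0], [-0.0, -0.0, -1.0]]
force: [0.5, -0.0, -3.8]
gripper_width: 0.0097
```

Emit:
play_rows:
  moves:
    - [0, 0, -0.1, 0, 0, 0, 4]
    - [0, 0, -0.2, 0, 0, 0, 4]
    - [0, 0, -0.3, 0, 0, 0, 4]
    - [0, 0, -0.38, 0, 0, 0, 4]
    - [0, 0, -0.42, 0, 0, 0, 4]

```text
t: 13.27
tool_pos: [0.547, 0.0621, 0.3771]
eef_rot: [[0.996, 0.088, 0.003], [0.088, -0.996, 0.0], [0.003, -0.0, -1.0]]
force: [0.6, 1.2, -3.2]
gripper_width: 0.0101
```

Emit:
play_rows:
  moves:
    - [0, 0, 0, 0, 0, 0, 4]
    - [0, 0, 0, 0, 0, 0, 4]
    - [0, 0, 0, 0, 0, 0, 4]
    - [0, 0, 0, 0, 0, 0, 4]
    - [0, 0, 0, 0, 0, 0, 4]

```text
t: 13.68
tool_pos: [0.5462, 0.062, 0.3731]
eef_rot: [[0.996, 0.088, -0.002], [0.088, -0.996, -0.0], [-0.002, -0.0, -1.0]]
force: [0.7, -0.5, -3.9]
gripper_width: 0.0095
```

```bash
python3 - <<'E'
from h import *
p2,d2,K2,T2=snap("side")
s=ctrl.get_obs();print(s["t"],s["tool_pos"],s["force"],s["gripper_width"],abs(s["dq"]).max())
cv2.imwrite("pics/s5.png",cv2.resize(p2[90:270,170:320],None,fx=3.3,fy=3.3,interpolation=cv2.INTER_CUBIC))
E
```

```text
13.7333 [0.54630916 0.06197668 0.3732913 ] [ 0.48293268  0.48388116 -3.52697022] 0.009823851452964974 0.004858931181874273
```

View pics/s5.png

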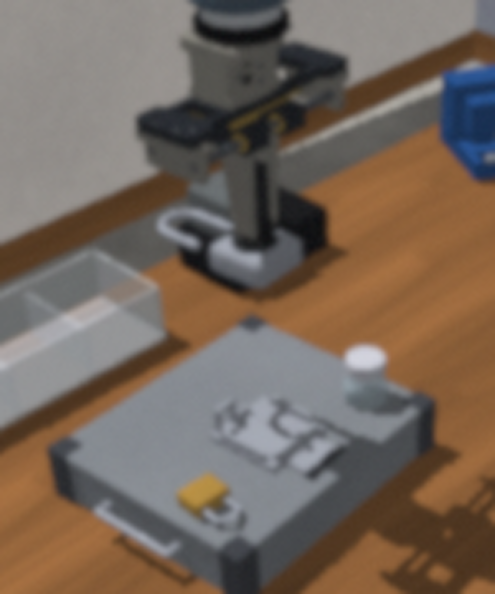

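The lock hangs level in the gripper at (255,255) with the shackle out. The hasp is empty, and the jar and brass lock look unmoved. I'll let it settle and hand in.

Emit:
play_rows:
  moves:
    - [0, 0, 0, 0, 0, 0, 4]
    - [0, 0, 0, 0, 0, 0, 4]
    - [0, 0, 0, 0, 0, 0, 4]
    - [0, 0, 0, 0, 0, 0, 4]
    - [0, 0, 0, 0, 0, 0, 4]

```text
t: 14.15
tool_pos: [0.5466, 0.062, 0.3742]
eef_rot: [[0.996, 0.088, 0.0], [0.088, -0.996, 0.0], [0.0, -0.0, -1.0]]
force: [0.0, 0.2, -3.2]
gripper_width: 0.01
```

```bash
python3 -c "
from plant import ctrl
print(ctrl.finish_job())"
```

```text
the job is handed in; nothing more can be done
None
```

The strongbox is unlocked and the job is handed in, at about 14 s of the 64 s allowed. No verdict was reported.

- **Dial:** I turned it 3 clicks (72°) clockwise and let it go. The next picture showed the pointer at the index mark.
- **Shackle:** I then drew it out until the force rose from 1.7 N to 6.9 N, after about 27 mm of travel. A picture confirmed the free end was clear of the staple.
- **Lift:** I gripped the lock by the dial bar at 20 N and lifted it off the hasp.

At the last check the lock hung level and still, dial up and shackle out. Its underside was about 19 cm above the lid, and the wrist carried about 3.5 N of weight. The jar and spare lock looked unmoved in the last side view. I did not check the items on the bench again; the arm showed no contact with them.

The only disagreement was about 2 mm between the measured and predicted sideways position of the shackle bow. It was within the grasp margin.

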